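# Pack the painting kit and the bookbinding kit for the evening class

## Task

Make up the two class kits from the stock on the table: in the painting tray lay the blue and the yellow paint tube in the recesses marked with their own colour dot; in the bookbinding tray lay the bone folder in the long groove, stand the glue bottle upright in the round well and slip the tape roll flat down over the spindle. Leave the red tube where it lies.

Things in the scene. Friction and masses are not known exactly. Their poses are not given: they have to be found in the camera images.
- blue_tube: Paint tube with a blue band, one of several alike but for the band (white aluminium tube, screw cap), 26 x 98 x 20 mm, lying flat. Origin: centre of the underside; y runs along the tube towards the cap, z up (it may lean 0.17 rad). The tube is about 20 mm high near the cap and thins to a flat crimp at the other end; grip it across the 26 mm width near the middle.
- yellow_tube: Paint tube with a yellow band; otherwise like the blue one (same size, origin and axes).
- red_tube: Paint tube with a red band; same size, origin and axes. Not wanted: stays where it lies.
- bone_folder: Bone folder, a flat ivory-coloured creasing tool, 20 x 154 x 8 mm, lying flat. Origin: centre of the underside; y along its length, z up. Grip it across the 20 mm width at the middle.
- glue_bottle: White glue bottle with a red screw cap, standing upright: round body 29 mm in diameter and 65 mm high, cap 15 mm in diameter, 82 mm high in all. Origin: centre of the underside; z up.
- tape_roll: Roll of patterned paper tape (white with yellow fruit) lying flat, 52 mm in diameter, 27 mm high, core hole about 31 mm wide. Origin: centre of the underside, on the roll's axis; z up.
- ring_light: Black lamp, an obstacle that nothing is to be done with: its thin boom slopes over the far side of the work, from about x 0.51, y 0.56, 0.76 m above the table down to the ring head at x 0.65, y -0.28, 0.38 m up. Keep the arm and wrist on the robot's side of it or below it. Origin: a point of no use at its base.
- paint_tray: Painting tray, wood with grey insert, fixed, 170 (x) x 166 (y) mm; origin centre of underside, z up. Insert top 15 mm up, rim 20, recess floors 5. Tube recesses 44 (x) x 116 (y) mm centred at x -40 (blue dot at +y end) and x +40 (yellow dot), y 0. Finger trough, floor 5 mm, |y| < 22 mm, crosses tray and rims along x: close fingers along x there. Tubes may point either way.
- binding_tray: Bookbinding tray, wood and grey, fixed, 150 (x) x 220 (y) mm; origin centre of underside, z up. Insert top 15 mm up, rim 20, recess floors 5. Groove 36 (x) x 170 (y) mm centred at x -38, y 0; finger trough, floor 5, |y| < 22 mm, crosses tray and rims along x: close fingers along x there. Glue well 46 mm wide at x 33, y -58. Spindle 11 mm thick, top 43 mm up, at x 33, y 52; roll lies on insert.
Not all that is in view belongs to the job. Several things look just like the tape_roll: the one meant starts nearest to the robot's base.

How it is judged:
At the end, for the whole second after the job is handed in: Blue and yellow tube lie on the floor of their own dotted recess and the folder on that of the groove (13 mm across, 15 mm along); the glue bottle stands upright in the well and the roll lies flat on the insert round the spindle (12 mm); all at rest, the red tube not moved (x of blue_tube in the frame of paint_tray between -0.053 and -0.027 m and y of blue_tube in the frame of paint_tray between -0.015 and 0.015 m and z of each of blue_tube, yellow_tube in the frame of paint_tray below 0.009 m and angle between each of blue_tube, yellow_tube's own z axis and vertical below 0.35 rad and linear speed of each of blue_tube, yellow_tube, bone_folder, glue_bottle, tape_roll below 0.02 m/s and angle between the y axis of each of blue_tube, yellow_tube and the y axis of paint_tray, either way round below 0.3 rad and x of yellow_tube in the frame of paint_tray between 0.027 and 0.053 m and y of yellow_tube in the frame of paint_tray between -0.015 and 0.015 m and x of bone_folder in the frame of binding_tray between -0.051 and -0.025 m and y of bone_folder in the frame of binding_tray between -0.015 and 0.015 m and z of each of bone_folder, glue_bottle in the frame of binding_tray below 0.009 m and angle between each of bone_folder, glue_bottle, tape_roll's own z axis and vertical below 0.15 rad and angle between the y axis of bone_folder and the y axis of binding_tray, either way round below 0.3 rad and x of glue_bottle in the frame of binding_tray between 0.021 and 0.045 m and y of glue_bottle in the frame of binding_tray between -0.07 and -0.046 m and x of tape_roll in the frame of binding_tray between 0.021 and 0.045 m and y of tape_roll in the frame of binding_tray between 0.04 and 0.064 m and z of tape_roll in the frame of binding_tray below 0.019 m); the robot touches nothing.
It fails at once if the red tube is moved more than 25 mm from where it lay (distance of red_tube from where it was at the start of the episode above 0.025 m).
It also fails if it takes over 96 s, if anything falls off the work surface, if the arm or the gripper's body presses on something with over 40 N, if the wrist force passes 120 N, or if a joint passes its speed limit or range.

## Robot

A 7-joint arm with a two-finger parallel gripper is mounted at the origin on a cart in front of the work surface, level with it; the furniture and walls round the work are solid. World frame = base frame: x ahead of the robot, y to its left, z up, the work surface at z = 0. Lengths are in m, angles in rad, forces in N, time in s.
With the tool pointing down it reaches from about 0.4 to 0.925 m from the base axis. Payload 5.6 kg.
Tool frame: the origin (TCP) lies on the centre line of the jaws, within the pads' length; the fingertips stand 19 mm ahead of it and the grasp point (between the pads) is the TCP (ctrl.tip_reach is the z of the fingertips in the tool frame, in m); z points along the fingers, y is the line along which they close (so a half turn about z gives the same grasp; the last joint's range is limited). The gripper opens to 85 mm and grips with 20 to 120 N. Pads are 22 mm wide; open, the fingers measure 114 mm over their backs; the gripper's body (76 mm by 85 mm) begins 54 mm behind the grasp point. The pads swing forward as they close: fully open they stand 13 mm farther back than shut.
Start: joints at [-1.252, 0.468, -0.012, 1.603, 0.006, 1.071, -0.056], TCP at [0.23, 0.608, 0.25] pointing down, gripper open.
Joint ranges: [-2.53, 2.53], [-0.31, 2.02], [-1.57, 1.55], [0.28, 2.44], [-1.29, 4.43], [0.15, 1.84], [-2.92, 2.92]. Speed limits (rad/s): [2.57, 2.57, 3.14, 3.14, 3.14, 3.14, 3.14].

## Interface

Orientations are given as a unit quaternion [w, x, y, z].
In Python, from station import ctrl gives the robot as it stands. The module is installed in compiled form; this text tells all that it offers. Calls block until the motion is done:
- ctrl.move_pose(position, orientation): joint-space move of the TCP to a pose.
- ctrl.move_linear(position, attitude=None, rate=0.15, contact_N=None): straight line of the TCP; attitude=None keeps the orientation; rate is the mean speed in m/s. With contact_N (N) it stops when the force on the tool has changed by that much, and returns True; else False.
- ctrl.set_joints(angles): joint-space move.
- ctrl.command_gripper(opening): finger opening in m; the grip force is fixed at half the most; returns when the fingers have stopped.
- ctrl.wait(seconds).
- ctrl.ik(position, orientation): joint angles nearest the present ones, or None.
- ctrl.snapshot(name): name is "side" or "top" or "wrist"; returns the picture (480x640x3 uint8, red, green, blue); there is no depth.
- ctrl.camera_params(name): a dict with "fx", "fy", "cx", "cy" (pixels), "R" (3x3) and "t" (3): a world point X has camera coordinates R X + t; the wrist camera has in their place "mount" (4x4, takes a point from camera to tool coordinates, whose origin is the TCP and whose axes are the flange's). Camera axes: x right, y down, z forward; pixel columns grow to the right and rows downward; lengths in m; the calibration is good to about 2 mm. A picture is of the moment at which its call begins: read the wrist's pose just before it. camera_params takes no time and is no camera call.
A pose or a line that the arm cannot do raises ctrl.PlanningError and nothing moves.
- ctrl.finish_job(): hands the job in; it is judged then, once.
Readings, each from a call of its own:
- ctrl.get_clock(): time.
- ctrl.get_joint_pos(): joint angles.
- ctrl.get_qd(): joint speeds.
- ctrl.get_effort(): joint torques, N m.
- ctrl.get_tcp_pos(): TCP position.
- ctrl.get_tool_rot(): TCP orientation.
- ctrl.get_force(): force on the tool from outside, world axes, zero at the start.
- ctrl.get_wrist_torque(): the same for the moment, N m.
- ctrl.get_finger_gap(): finger opening in m.
- ctrl.get_grip_force(): force on a finger pad.
Only numpy, scipy, OpenCV 4.12 (cv2) and the standard library are available. Lean on these libraries where they do the work, as an engineer would, in place of code of your own. Each camera call takes 0.05 s, during which the arm holds its last target. There are 200 camera calls.

## Working session

There is one attempt and no reset: what is moved stays moved. The work goes in short steps, each a Python script; the robot and the scene stay as the last script left them, time stands still between calls to the robot, and variables do not carry over. Pictures are saved under pics/ and viewed, at most 14 in all, crops included, and the job is handed in when it is done.

```bash
mkdir -p pics; python3 - <<'E'
from station import ctrl
import cv2,numpy as np
for n in("top","side"):
    im=ctrl.snapshot(n); cv2.imwrite(f"pics/{n}0.png",im[:,:,::-1]); p=ctrl.camera_params(n); print(n,p)
print(ctrl.camera_params("wrist"),ctrl.get_clock(),ctrl.get_tool_rot(),ctrl.tip_reach)
E
```

```text
top {'fx': 463.8872896237187, 'fy': 463.8872896237187, 'cx': 318.3925161779222, 'cy': 240.46303055381534, 'R': array([[ 0.02057214, -0.9997853 ,  0.00247827],
       [-0.9834447 , -0.02068215, -0.18002438],
       [ 0.18003698,  0.00126624, -0.98365903]]), 't': array([0.06090233, 0.59346075, 0.91484999])}
side {'fx': 618.1654090407372, 'fy': 618.1654090407372, 'cx': 316.13693737125845, 'cy': 245.78389442782708, 'R': array([[ 0.83858174, -0.54431273, -0.02245693],
       [-0.31955167, -0.4580869 , -0.82948365],
       [ 0.44121128,  0.70276599, -0.55807935]]), 't': array([-0.46420884,  0.21599339,  0.91890751])}
{'fx': 395.39081235387437, 'fy': 395.39081235387437, 'cx': 319.09588231493166, 'cy': 239.84293048532487, 'mount': array([[-2.93183330e-04, -9.61812949e-01, -2.73707444e-01,
         7.08165710e-02],
       [ 9.99999924e-01, -2.12060038e-04, -3.25972927e-04,
         1.02321181e-03],
       [ 2.55482572e-04, -2.73707519e-01,  9.61812939e-01,
        -1.25261314e-01],
       [ 0.00000000e+00,  0.00000000e+00,  0.00000000e+00,
         1.00000000e+00]])} 0.1 [-8.91656202e-05  1.79923009e-01  9.83680355e-01 -8.13984938e-04] 0.019
```

View pics/top0.png

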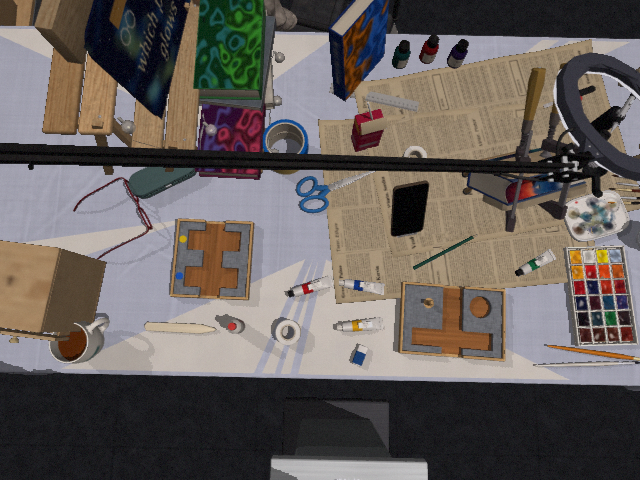

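View pics/side0.png

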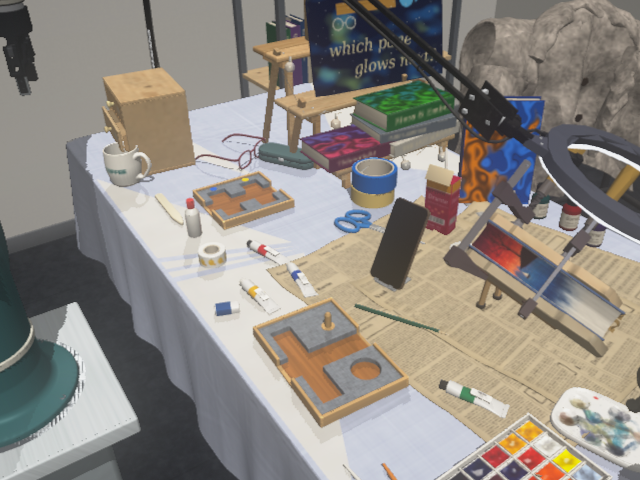

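Top view: the blue tube is at (362,287), the yellow at (358,326), the red at (307,288), a green decoy at (535,263), the folder at (180,328), and the glue bottle at (232,326). White rolls are at (286,331) and (415,155), and there are large blue/yellow rolls at (286,140). The one at (286,331) is nearest the base, so that is the tape roll. The paint tray is at (212,260) and the binding tray at (453,320). Next I'll take close wrist views.

```bash
cat > h.py <<'E'
from station import ctrl
import cv2,numpy as np
from scipy.spatial.transform import Rotation as Ro
def quat(th):
    q=(Ro.from_euler('z',th)*Ro.from_euler('y',np.pi)).as_quat(); return [q[3],q[0],q[1],q[2]]
def snap(n,f=None):
    p=ctrl.camera_params(n)
    if n=="wrist":
        w,x,y,z=ctrl.get_tool_rot(); T=np.eye(4);T[:3,:3]=Ro.from_quat([x,y,z,w]).as_matrix();T[:3,3]=ctrl.get_tcp_pos()
        M=T@p["mount"]; C,A=M[:3,3],M[:3,:3]
    else: A=p["R"].T; C=-A@p["t"]
    im=ctrl.snapshot(n)[:,:,::-1].copy()
    if f: cv2.imwrite(f"pics/{f}.png",im); np.savez(f"pics/{f}.npz",C=C,A=A,K=[p[k] for k in("fx","fy","cx","cy")])
    return im
def pt(f,u,z):
    d=np.load(f"pics/{f}.npz"); fx,fy,cx,cy=d["K"]; u=np.atleast_2d(np.asarray(u,float))
    r=np.c_[(u[:,0]-cx)/fx,(u[:,1]-cy)/fy,np.ones(len(u))]@d["A"].T
    return (d["C"]+r*((z-d["C"][2])/r[:,2])[:,None])[:,:2]
E
python3 - <<'E'
from h import *
snap("top","topA")
for n,u,z in [("blue",(362,287),.015),("yel",(358,326),.015),("red",(307,288),.015),("fold",(180,328),.008),("glue",(232,326),.07),("roll",(286,331),.027),("ptray",(212,260),.02),("btray",(453,320),.02)]: print(n,pt("topA",u,z).round(3))
for i,y in enumerate((.3,-.1)):
    ctrl.move_pose([.42,y,.30],quat(0)); snap("wrist",f"w{i}")
print(ctrl.get_clock())
E
```

```text
blue [[ 0.5   -0.022]]
yel [[ 0.418 -0.014]]
red [[0.496 0.095]]
fold [[0.406 0.362]]
glue [[0.413 0.241]]
roll [[0.405 0.136]]
ptray [[0.551 0.3  ]]
btray [[ 0.435 -0.213]]
3.1
```

View pics/w0.png

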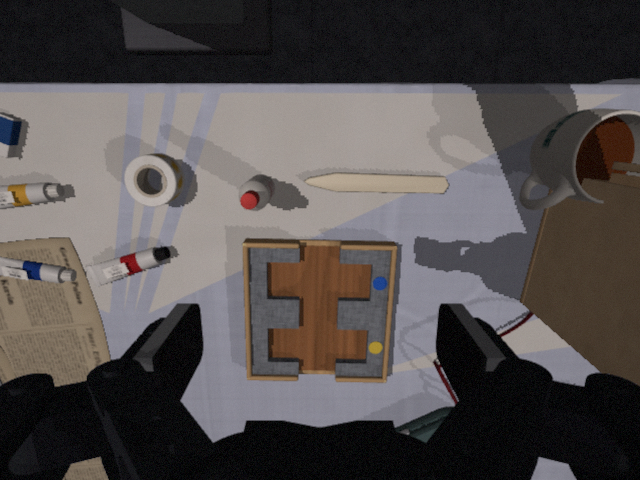

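View pics/w1.png

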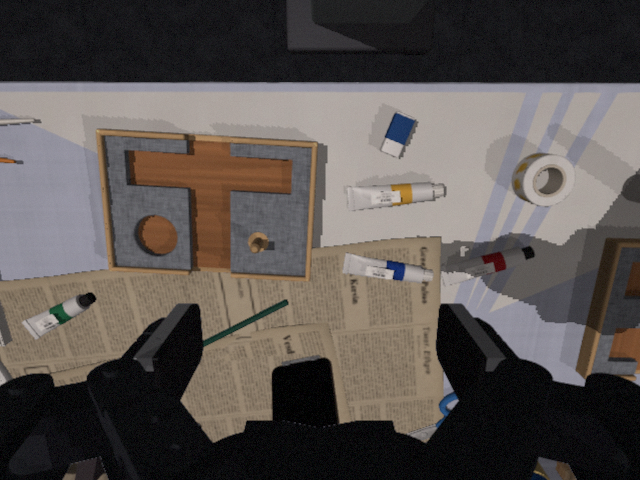

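Wrist 0 view: the paint tray corners are at (245,240), (396,242), (386,382) and (248,380), with the blue dot at (380,283) and the yellow at (375,348). The folder runs (305,182)-(449,186), the bottle cap is at (249,200) and the roll at (152,180). Wrist 1 view: the binding tray corners are at (98,130), (317,142), (310,278) and (112,270). The well is at (157,236) and the spindle tip at about (256,240). The yellow tube runs (347,198)-(446,190) and the blue (344,265)-(434,276), right beside the red tube's crimp.

```bash
python3 - <<'E'
from h import *
def ends(n,f,a,b,z):
    P=pt(f,[a,b],z); d=P[1]-P[0]; print(n,"c",P.mean(0).round(4),"L",np.linalg.norm(d).round(4),"phi",np.arctan2(-d[0],d[1]).round(3))
ends("yel","w1",(347,198),(446,190),.010)
ends("blu","w1",(344,264),(434,276),.010)
ends("red","w1",(444,280),(535,253),.010)
ends("fold","w0",(305,182),(449,186),.006)
def tray(n,f,c):
    P=pt(f,c,.02); print(n,P.mean(0).round(4),[np.linalg.norm(P[i]-P[i-1]).round(3) for i in range(4)],
     "phi",[np.arctan2(-(v)[0],v[1]).round(3) for v in (P[1]-P[0],P[2]-P[3])],[np.arctan2(v[1],v[0]).round(3) for v in (P[2]-P[1],P[3]-P[0])])
tray("pt","w0",[(245,240),(396,242),(386,382),(248,380)])
tray("bt","w1",[(98,130),(317,142),(310,278),(112,270)])
for f,z in(("w0",.015),):
    print("dots",pt(f,[(380,283),(375,348)],z).round(4))
print("well",pt("w1",(157,236),.015).round(4),"spindle top",pt("w1",(256,240),.043).round(4))
# masks
im=cv2.imread("pics/w0.png");h=cv2.cvtColor(im,cv2.COLOR_BGR2HSV)
m=((h[...,0]<8)|(h[...,0]>172))&(h[...,1]>120)&(h[...,2]>90);m[:, :225]=0;m[:,280:]=0;m[:170]=0;m[225:]=0
y,x=np.nonzero(m);print("cap",x.mean(),y.mean(),len(x),pt("w0",(x.mean(),y.mean()),.08).round(4))
for f,b in(("w0",(110,140,200,220)),("w1",(495,140,590,220))):
    g=cv2.imread(f"pics/{f}.png");s=b
    g=cv2.resize(g[s[1]:s[3],s[0]:s[2]],None,fx=4,fy=4,interpolation=cv2.INTER_CUBIC)
    c=cv2.HoughCircles(cv2.medianBlur(g[...,1],5),cv2.HOUGH_GRADIENT,1,40,param1=80,param2=25,minRadius=80,maxRadius=125)
    if c is not None:
        for q in c[0][:3]:
            u=q[:2]/4+[s[0],s[1]]; print("roll",f,u,q[2]/4,pt(f,u,.027).round(4))
    cv2.imwrite(f"pics/roll_{f}.png",g)
a=cv2.imread("pics/w1.png")
v=np.hstack([cv2.resize(a[120:285,90:325],(400,281)),cv2.resize(a[160:300,335:545],(400,281))])
w=np.hstack([cv2.resize(im[230:390,235:405],(400,300)),cv2.resize(im[140:230,110:290],(400,300))])
cv2.imwrite("pics/crop1.png",np.vstack([v,w]))
E
```

```text
yel c [ 0.4178 -0.0158] L 0.1045 phi 0.083
blu c [ 0.5032 -0.0191] L 0.1021 phi -0.138
red c [0.499  0.0919] L 0.1026 phi 0.318
fold c [0.4067 0.3641] L 0.1528 phi -0.027
pt [0.552  0.3023] [np.float64(0.173), np.float64(0.161), np.float64(0.173), np.float64(0.164)] phi [np.float64(-0.013), np.float64(-0.016)] [np.float64(-0.014), np.float64(-0.029)]
bt [ 0.4316 -0.2115] [np.float64(0.147), np.float64(0.217), np.float64(0.145), np.float64(0.216)] phi [np.float64(-0.051), np.float64(-0.041)] [np.float64(-0.053), np.float64(-0.047)]
dots [[0.5156 0.3705]
 [0.5972 0.3682]]
well [[ 0.4629 -0.2718]] spindle top [[ 0.4592 -0.1608]]
cap 248.31884057971016 200.6086956521739 207 [[0.4113 0.2401]]
roll w0 [148.125 183.375] 27.475 [[0.4035 0.1306]]
roll w1 [554.125 185.125] 30.825 [[0.4057 0.1393]]
```

View pics/crop1.png

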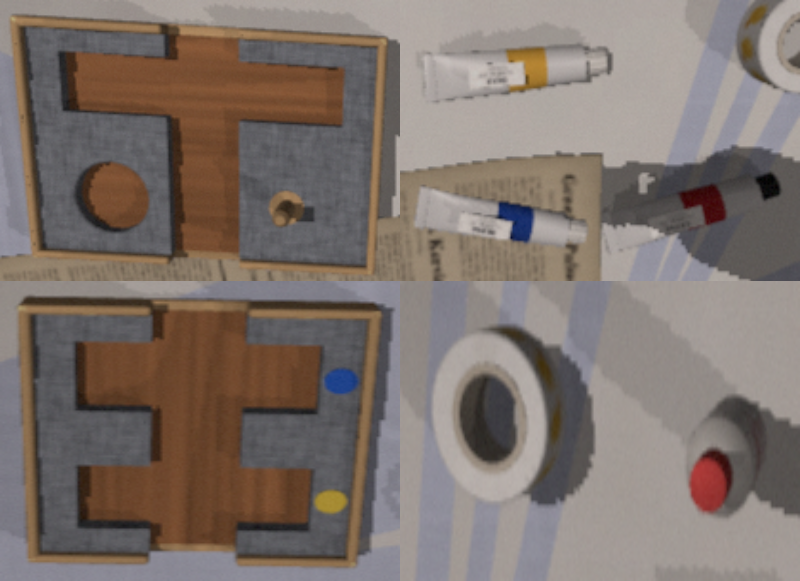

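The roll at (152,180) in w0 is the right one: white with yellow fruit and nearest the base. The close crop shows this, and it also confirms the yellow and blue bands and the tray dots. I'm starting with the yellow tube.

```bash
cat >> h.py <<'E'
PT=(np.array([.5535,.302]),-.02); BT=(np.array([.432,-.212]),-.048)
def loc(T,x,y):
    c,s=np.cos(T[1]),np.sin(T[1]); return T[0]+[c*x-s*y,s*x+c*y]
def ok(P,th,z): return ctrl.ik([*P,z],quat(th)) is not None
def best(P,th,zs): return all(ok(P,th,z) for z in zs)
def pick(P,th,z,op,hi=.16):
    ctrl.command_gripper(op)
    ctrl.move_pose([*P,hi],quat(th)); ctrl.move_linear([*P,z],rate=.2)
    ctrl.command_gripper(0); g=ctrl.get_finger_gap(),ctrl.get_grip_force()
    ctrl.move_linear([*P,hi],rate=.25); print("pick",np.round(g,4),round(ctrl.get_finger_gap(),4),"t",ctrl.get_clock())
def place(P,th,z,op,hi=.16,drop=True):
    ctrl.move_pose([*P,hi],quat(th)); ctrl.move_linear([*P,z+.03],rate=.25)
    c=ctrl.move_linear([*P,z],rate=.06,contact_N=6); print("contact",c,np.round(ctrl.get_tcp_pos(),4))
    ctrl.command_gripper(op); ctrl.move_linear([*P,hi],rate=.25); print("placed t",ctrl.get_clock())
E
python3 - <<'E'
from h import *
h=np.pi/2
J=[("yel",[.4178,-.0158],.083,loc(PT,.04,0),PT[1]),("blu",[.5032,-.0191],-.138,loc(PT,-.04,0),PT[1]),("fold",[.4067,.3641],-.027,loc(BT,-.038,0),BT[1])]
for n,P,a,Q,b in J: print(n,Q.round(3),[(s,best(P,a+s*h,(.02,.16)),best(Q,b+s*h,(.025,.16)),np.round(ctrl.ik([*Q,.16],quat(b+s*h)) if ok(Q,b+s*h,.16) else 0,1)) for s in(1,-1)])
for P in([.402,.133],[.412,.2405]): print(best(P,0,(.025,.16)))
for x,y in((.033,.052),(.033,-.058)): print(loc(BT,x,y),best(loc(BT,x,y),BT[1],(.03,.16)))
n,P,a,Q,b=J[0]
s=1 if best(P,a+h,(.02,.16)) and best(Q,b+h,(.025,.16)) else -1
pick(P,a+s*h,.022,.06)
place(Q,b+s*h,.027,.05)
E
```

```text
yel [0.593 0.301] [(1, True, True, array([-0.6,  0.6,  0.1,  1.6, -0.1,  0.9,  2.6])), (-1, True, True, array([-0.7,  0.6,  0.3,  1.6, -0.2,  0.9, -0.4]))]
blu [0.514 0.303] [(1, True, True, array([-0.6,  0.5,  0. ,  1.8, -0. ,  0.8,  2.6])), (-1, True, True, array([-0.8,  0.5,  0.2,  1.8, -0.1,  0.8, -0.5]))]
fold [ 0.394 -0.21 ] [(1, True, True, array([ 1.4,  0.7, -1.3,  2.1,  0.8,  1. ,  2.8])), (-1, True, True, array([-0.1,  0.3,  0.6,  2.2, -0.2,  0.7,  0.6]))]
True
True
[ 0.46745703 -0.16164328] True
[ 0.46217906 -0.27151659] True
pick [1.95000e-02 5.84345e+01] 0.0199 t 6.65
contact True [0.5934 0.3008 0.028 ]
placed t 10.15
```

```bash
python3 - <<'E'
from h import *
h=np.pi/2
pick([.5032,-.0191],-.138-h,.022,.06)
place(loc(PT,-.04,0),PT[1]-h,.027,.05)
snap("wrist","w2");
pick([.4067,.3641],-.027-h,.020,.05)
place(loc(BT,-.038,0),BT[1]-h,.025,.045)
ctrl.move_pose([.42,-.12,.28],quat(0)); snap("wrist","w3")
a=cv2.imread("pics/w2.png");b=cv2.imread("pics/w3.png")
cv2.imwrite("pics/c2.png",np.hstack([cv2.resize(a,(400,300)),cv2.resize(b,(400,300))]))
E
```

```text
pick [1.98000e-02 5.86708e+01] 0.0193 t 14.05
contact True [0.513  0.3031 0.0276]
placed t 17.425
pick [1.66000e-02 5.87297e+01] 0.0167 t 20.2
contact True [ 0.3942 -0.2098  0.0262]
placed t 24.4
```

View pics/c2.png

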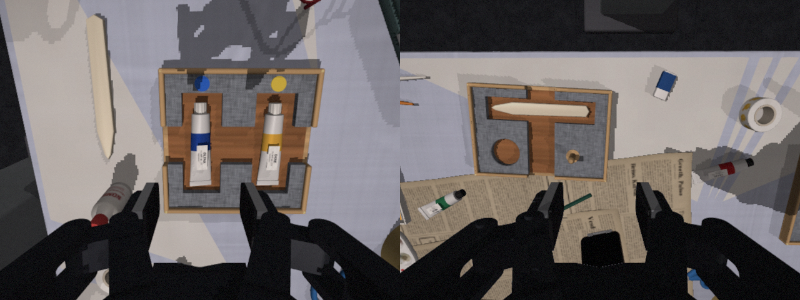

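View pics/w3.png

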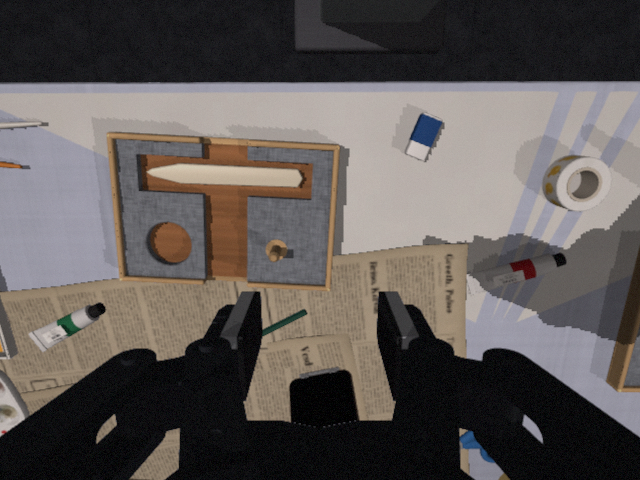

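Tubes and folder are in their recesses. In w3 the well is at (170,243), the spindle at about (275,250), and the roll's top at about (585,182).

```bash
python3 - <<'E'
from h import *
print(pt("w3",(170,243),.012),pt("w3",(272,254),.043),pt("w3",(277,245),.03),pt("w3",(585,182),.027))
a=cv2.imread("pics/w3.png")
cv2.imwrite("pics/c3.png",np.hstack([cv2.resize(a[205:290,120:340],(500,193*1),interpolation=cv2.INTER_CUBIC),cv2.resize(a[145:220,540:615],(193,193),interpolation=cv2.INTER_CUBIC)]))
d=np.load("pics/w3.npz");fx,fy,cx,cy=d["K"]
for X in([.4675,-.1616,.015],[.4675,-.1616,.043],[.4622,-.2715,.015],[.402,.133,.027]):
    c=d["A"].T@(np.array(X)-d["C"]); u=np.array([fx*c[0]/c[2]+cx,fy*c[1]/c[2]+cy]); print(X,u.round(1),"crop",((u-[120,205])*500/220).round(1))
E
```

```text
[[ 0.46280397 -0.273     ]] [[ 0.46505067 -0.16411552]] [[ 0.45990716 -0.16049471]] [[0.39898509 0.13431854]]
[0.4675, -0.1616, 0.015] [277.7 247.9] crop [358.3  97.6]
[0.4675, -0.1616, 0.043] [274.7 256.4] crop [351.6 116.9]
[0.4622, -0.2715, 0.015] [170.3 243.2] crop [114.4  86.9]
[0.402, 0.133, 0.027] [583.  185.2] crop [1052.4  -45.1]
```

View pics/c3.png

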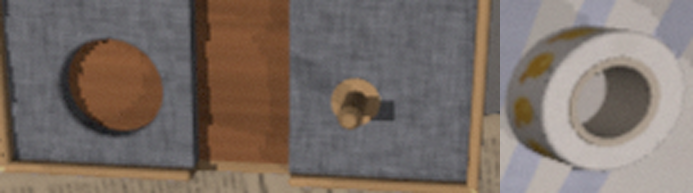

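Spindle, well and roll match the predictions. Next are the roll and the bottle.

```bash
python3 - <<'E'
from h import *
pick([.4005,.1332],0,.026,.08)
place(loc(BT,.033,.052),BT[1],.040,.068)
pick([.412,.2405],0,.045,.065,hi=.18)
place(loc(BT,.033,-.058),BT[1],.049,.06,hi=.18)
ctrl.move_pose([.42,-.12,.28],quat(0)); snap("wrist","w4")
ctrl.move_pose([.42,.28,.28],quat(0)); snap("wrist","w5"); print(ctrl.get_clock())
E
```

```text
pick [5.00000e-02 6.00837e+01] 0.0502 t 28.85
contact True [ 0.4677 -0.1614  0.0425]
placed t 31.9417
pick [2.77000e-02 5.86005e+01] 0.0276 t 35.6083
contact True [ 0.4623 -0.2713  0.0504]
placed t 39.5917
42.0167
```

View pics/w4.png

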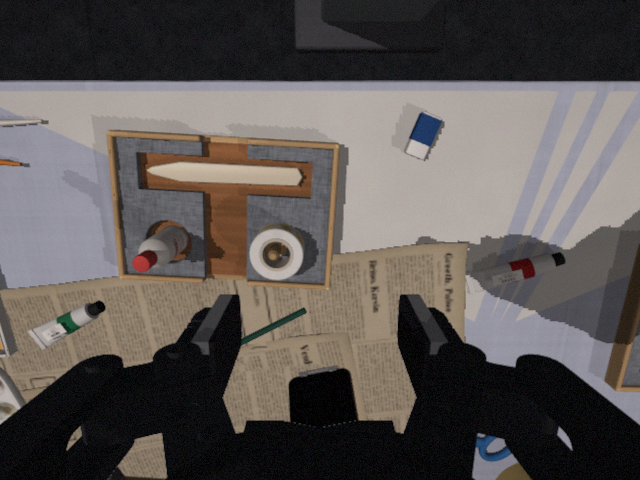

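View pics/w5.png

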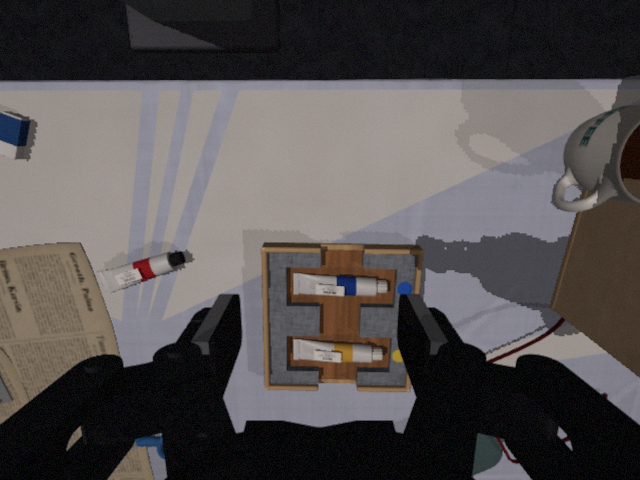

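w4: the folder lies (147,171)-(304,177), the roll's top is at about (276,253), and the bottle stands in the well with its cap at (145,261). w5: the blue tube runs (293,284)-(388,287) and the yellow (292,350)-(386,353). A final numeric check before handing in.

```bash
python3 - <<'E'
from h import *
def L(T,P): d=np.atleast_2d(P)-T[0]; c,s=np.cos(T[1]),np.sin(T[1]); return np.round(d@np.array([[c,-s],[s,c]]),4)
for n,T,f,u,z in[("blue",PT,"w5",[(293,284),(388,287)],.014),("yel",PT,"w5",[(292,350),(386,353)],.014),("fold",BT,"w4",[(147,171),(304,177)],.012),("roll",BT,"w4",[(276,253)],.042),("cap",BT,"w4",[(145,261)],.087)]:
    P=L(T,pt(f,u,z)); print(n,P.tolist(),P.mean(0))
E
```

```text
blue [[-0.042, -0.0511], [-0.0402, 0.0501]] [-0.0411 -0.0005]
yel [[0.0373, -0.0523], [0.0394, 0.053]] [0.03835 0.00035]
fold [[-0.0374, -0.0779], [-0.0391, 0.0767]] [-0.03825 -0.0006 ]
roll [[0.0314, 0.0535]] [0.0314 0.0535]
cap [[0.0293, -0.053]] [ 0.0293 -0.053 ]
```

```bash
python3 -c "
from station import ctrl
print(ctrl.finish_job(),ctrl.get_clock())"
```

```text
the job is handed in; nothing more can be done
the job is handed in; nothing more can be done
```

Both kits are made up and handed in at about 42 s on the robot's clock; the last camera check put all five items within tolerance in x and y, and the red tube was never touched, but the judge's verdict was not shown.

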